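Shut the overfull drawer unit

TASK

Get the little two-drawer unit ready to be carried: shut both drawers fully home, one carton in each. The tall carton stands too high to pass under the unit's top, so first, with its drawer still wide open, topple it lengthways so that it lies flat on the drawer's floor (choose the end with room, or shift it to make room); leave the short carton standing. The cartons hold glass bulbs and the unit is light plastic: push gently, don't slam or ram the drawers, and leave the mug, tape roll and wire basket alone.

Things in the scene. Friction and masses are not known exactly. Their poses are not given: they have to be found in the camera images.
- unit: Fixed taupe plastic desktop drawer unit, 172 deep (x) x 210 wide (y) x 92 high, with two drawers side by side. Origin: middle of the foot of its open face, on the table; the face looks along the unit's -x, roughly at the robot, and the body reaches back to x = +172 mm; its top panel spans z = 80 to 92 mm.
- drawer_left (a joint): White drawer on the unit's +y side (its middle at y = +51 mm in the unit's frame): metres pulled out toward the unit's -x; 0 = fully home, front panel against the unit's face; 0.155 = fully out. Stiff: about 4 N to slide; stays where left.
- drawer_right (a joint): The same drawer on the unit's -y side (middle at y = -51 mm). Both drawers: inside 86 mm wide (y), 160 mm long (x, from the front panel's inner face to the rear wall), floor top 16 mm above the table, walls 4 mm thick, the sides up to z = 54 mm, the rear up to z = 76 mm, front panel 8 mm thick, 99 mm wide, z = 12 to 78 mm.
- front_left (a point): Centre of the outer face of the left drawer's front panel, 45 mm above the table; the face is flat and looks to the unit's -x (the dark grip strip on it is only 2 mm proud). Its axes are parallel to the unit's.
- front_right (a point): The same point of the right drawer's front panel.
- tall_carton: Closed cardboard carton 40 x 40 x 88 mm, about 0.11 kg, standing upright in one of the drawers; loose. Origin: centre of its 40 x 40 bottom face; z is its long axis, up at the start.
- short_carton: Closed cardboard carton 40 x 40 x 45 mm, about 0.06 kg, standing in the other drawer; low enough to pass under the unit's top. Origin: centre of its bottom face, z up.
- mug: White ceramic mug, 80 mm across, 92 mm high, standing on the table. Origin: centre of its underside. Bystander.
- tape: Roll of brown tape lying flat, 90 mm across, 24 mm high. Origin: centre of its underside. Bystander.
- basket: Steel wire basket 160 x 120 x 92 mm. Origin: centre of its underside. Bystander.

How it is judged (in metres and radians):
On the way:
1. the tall carton lies flat on its side in its drawer while that drawer is still at least 125 mm open (angle between tall_carton's own z axis and vertical between 1.4 and 1.75 rad and height (world z) of tall_carton below 0.05 m and ((y of tall_carton in the frame of unit above 0.012 m and value of joint drawer_left above 0.125 m) or (y of tall_carton in the frame of unit below -0.012 m and value of joint drawer_right above 0.125 m))), for 0.2 s.
At the end, for the whole second after the job is handed in: Both drawers are within 4 mm of fully home; the tall carton lies flat (long axis within 0.17 rad of level) on the floor of one drawer, the short one stands upright (within 0.15 rad) on the floor of the other, both inside the unit and at rest (value of joint each of drawer_left, drawer_right below 0.004 m and angle between tall_carton's own z axis and vertical between 1.4 and 1.75 rad and height (world z) of tall_carton below 0.05 m and angle between short_carton's own z axis and vertical below 0.15 rad and height (world z) of short_carton below 0.03 m and x of tall_carton in the frame of unit between -0.005 and 0.165 m and x of short_carton in the frame of unit between -0.005 and 0.165 m and ((y of tall_carton in the frame of unit above 0.012 m and y of short_carton in the frame of unit below -0.012 m) or (y of tall_carton in the frame of unit below -0.012 m and y of short_carton in the frame of unit above 0.012 m)) and linear speed of each of tall_carton, short_carton below 0.02 m/s); the robot touches nothing.
It fails at once if a drawer is slammed (moves faster than 0.35 m/s) (velocity of joint any of drawer_left, drawer_right below -0.35 m/s).
It fails at once if the unit or its drawers are rammed (robot presses with over 40 N) (contact force between any of the fingers, the arm and unit above 40 N).
It fails at once if a carton is crushed (squeezed or pressed by the fingers with over 150 N in all, or by the rest of the arm with over 25 N) (contact force between the fingers and tall_carton above 150 N or contact force between the fingers and short_carton above 150 N or contact force between the arm and tall_carton above 25 N or contact force between the arm and short_carton above 25 N).
It fails at once if the short carton is tipped over (angle between short_carton's own z axis and vertical above 0.6 rad).
It fails at once if the mug, tape roll or wire basket is moved more than 30 mm (distance of any of mug, tape, basket from where it was at the start of the episode above 0.03 m).
It also fails if it takes over 67 s, if anything falls off the work surface, if the arm or the gripper's body presses on something with over 40 N, if the wrist force passes 120 N, or if a joint passes its speed limit or range.

ROBOT

A 7-joint arm with a two-finger parallel gripper is mounted at the origin on the work surface. World frame = base frame: x ahead of the robot, y to its left, z up, the work surface at z = 0. Lengths are in m, angles in degrees, forces in N, time in s.
With the tool pointing down it reaches from about 0.35 to 0.9 m from the base axis. Payload 8.1 kg.
Tool frame: the origin (TCP) lies between the finger pads; the fingertips stand 19 mm ahead of it and the grasp point (between the pads) is the TCP; z points along the fingers, y is the line along which they close (so a half turn about z gives the same grasp; the last joint's range is limited). The gripper opens to 85 mm and grips with 20 to 120 N. Pads are 22 mm wide; open, the fingers measure 114 mm over their backs; the gripper's body (76 mm by 85 mm) begins 54 mm behind the grasp point. The pads swing forward as they close: fully open they stand 13 mm farther back than shut.
Start: joints at [57.662, 24.895, 1.432, 90.138, -0.665, 64.973, -4.303], TCP at [0.278, -0.56, 0.216] pointing down, gripper open.
Joint ranges: [-149.89, 149.89], [-25.12, 119.58], [-72.63, 75.52], [4.76, 147.25], [-75.54, 255.54], [6.69, 114.76], [-157.13, 157.13]. Speed limits (degrees/s): [127.2, 127.2, 172.46, 172.46, 180, 180, 180].

INTERFACE

Orientations are given as [roll, pitch, yaw] about the fixed x, y, z axes, in that order (R = Rz(yaw) Ry(pitch) Rx(roll)).
In Python, from workcell import arm, optics, ticket gives the robot as it stands.
- The arm moves only by the tool move_arm, never from a script. Its argument "plan" is one flat list of numbers, 7 for each row, row after row: the shift along the world's x, y, z in mm, then the turn, a rotation vector about the world's x, y, z in degrees, then the closure, from -1 (fully open) to 1 (shut). In form: [dx, dy, dz, ax, ay, az, gripper, dx, dy, dz, ax, ay, az, gripper, ...]. A call has 1 to 10 rows; each row is the pose to reach, as a shift and turn from the pose commanded when the call began; what a row does not reach only later rows make up. A row lasts 1/10 s, in which the tool goes at most 50 mm and 8.59 degrees, less where a joint would pass 70% of its speed; a pose out of reach is approached as far as the arm can. A call with a gripper value outside its range is refused whole. The fingers move at their own pace and stop on an object; "squeeze" is the grip in N (left out, the last holds). Time passes only in rows, so rows that repeat a pose let the fingers close. It gives the time, the measured TCP pose, the force, the opening and the grip force at its end, in the units of the state.
- arm.read_state(): the state, without advancing time (a new reading comes with each control period).
- optics.grab_frame(name): name is "side" or "top" or "wrist"; returns the picture (480x640x3 uint8, red, green, blue); there is no depth.
- optics.camera_model(name): a dict with "camera_matrix" (3x3 intrinsics, pixels), "distortion" ([k1, k2, p1, p2, k3] as OpenCV has them; the pictures are not rectified), "camera_from_world" (4x4, takes a point from world to camera coordinates). Camera axes: x right, y down, z forward; pixel columns grow to the right and rows downward; lengths in m; the calibration is good to about 2 mm. A picture is of the moment at which its call begins: read the wrist's pose just before it. camera_model takes no time and is no camera call; for the wrist camera it gives the pose at the moment of the call.
- ticket.hand_in(): hands the job in; it is judged then, once.
The state is a dict: "t": time; "joint_pos": joint angles; "joint_velocities": joint speeds; "joint_efforts": joint torques, N m; "eef_pos": TCP position; "orientation": TCP orientation; "ft_force": force on the tool from outside, world axes, zero at the start; "ft_torque": the same for the moment, N m; "grip_width": finger opening in m; "gripper_force": force on a finger pad.
Only numpy, scipy, OpenCV 4.12 (cv2) and the standard library are available. Lean on these libraries where they do the work, as an engineer would, in place of code of your own. Each camera call takes 0.05 s, during which the arm holds its last target. There are 200 camera calls.

## Working session

There is one attempt and no reset: what is moved stays moved. The work goes in short steps, Python scripts to look and compute and a tool call to move; the robot and the scene stay as the last step left them, time stands still between calls to the robot, and variables do not carry over. Pictures are saved under pics/ and viewed, at most 10 in all, crops included, and the job is handed in when it is done.

Besides the shell and the picture viewer there is one more tool, called after "Emit:" in YAML: its name, and indented under it one key for each argument. move_arm: Moves the arm, as the interface text tells. Its arguments: {"type":"object","properties":{"plan":{"type":"array","items":{"type":"number"}},"squeeze":{"type":"number"}},"required":["plan"]}

```bash
mkdir -p pics; python3 - <<'E'
from workcell import arm, optics, ticket
import cv2,numpy as np
np.set_printoptions(precision=4,suppress=True)
for n in ["side","top"]:
    im=optics.grab_frame(n); cv2.imwrite(f"pics/{n}0.png",im[:,:,::-1])
    m=optics.camera_model(n); print(n,m["camera_matrix"],m["distortion"],m["camera_from_world"])
print(arm.read_state())
E
ls
```

```text
side [[439.2536   0.     320.8871]
 [  0.     439.2536 233.8629]
 [  0.       0.       1.    ]] [-0.0662  0.      0.      0.      0.    ] [[-0.7941 -0.6078  0.0021  0.4444]
 [-0.3951  0.5136 -0.7617  0.258 ]
 [ 0.4618 -0.6057 -0.648   0.7003]
 [ 0.      0.      0.      1.    ]]
top [[473.0117   0.     311.7203]
 [  0.     473.0117 243.2703]
 [  0.       0.       1.    ]] [0.0272 0.     0.     0.     0.    ] [[-0.0125 -0.9997  0.0222  0.0003]
 [-0.9959  0.0105 -0.0901  0.5831]
 [ 0.0898 -0.0233 -0.9957  1.1124]
 [ 0.      0.      0.      1.    ]]
{'t': 0.1, 'joint_pos': array([57.6607, 24.9321,  1.4323, 90.1836, -0.6645, 64.9747, -4.304 ]), 'joint_velocities': array([-0.0969, -0.0524, -0.1445, -0.1654,  0.0114,  0.0085, -0.056 ]), 'joint_efforts': array([  0.003 , -67.1754,   1.0278, -31.6903,   0.0157,   0.0072,
        -0.    ]), 'eef_pos': array([ 0.2782, -0.5591,  0.2154]), 'orientation': array([-179.9183,    0.0081,   26.4545]), 'ft_force': array([-0.4095, -0.1679,  0.2628]), 'ft_torque': array([-0.0373,  0.0591, -0.0708]), 'gripper_force': 0.0, 'grip_width': 0.08583087025794288}
pics
```

View pics/side0.png

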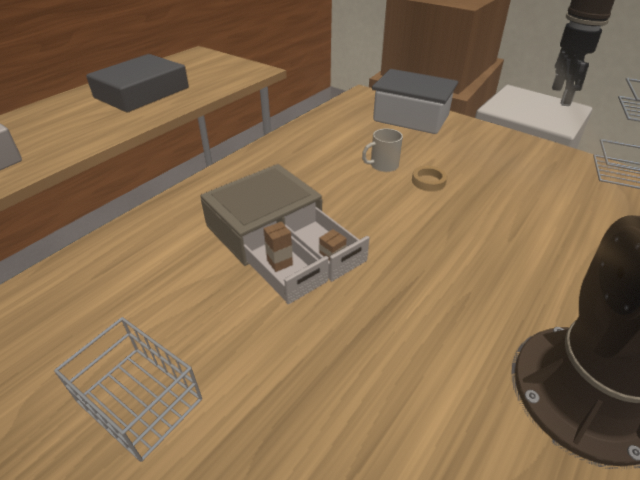

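View pics/top0.png

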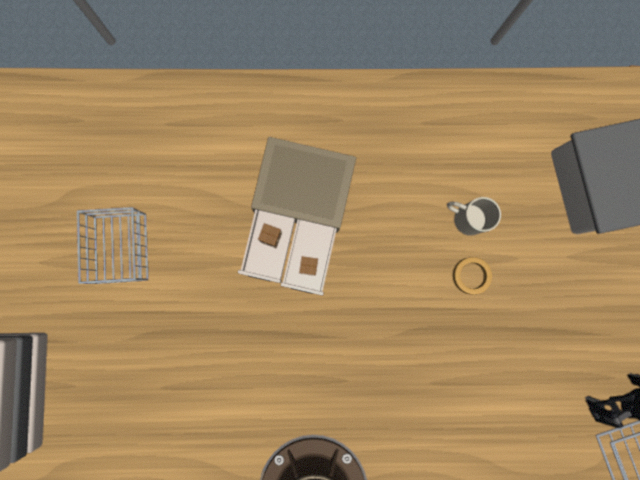

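The side view shows the unit's roof at about (205–320, 165–240). The tall carton is in the left drawer around (278, 247) and the short one is in the right drawer around (333, 242). In the top view, the unit spans (240–355, 138–293), with the tall carton at (270, 236) and the short at (309, 266). The mug is at (478, 215), the tape at (472, 275) and the basket at (112, 245). I'll zoom in on both views for corner pixels.

```bash
python3 - <<'E'
import cv2,numpy as np
t=cv2.imread("pics/top0.png")[130:300,230:365]; s=cv2.imread("pics/side0.png")[160:305,195:375]
t=cv2.resize(t,None,fx=3.5,fy=3.5,interpolation=cv2.INTER_CUBIC)[:595]
cv2.imwrite("pics/topz.png",cv2.resize(cv2.imread("pics/top0.png")[130:300,230:365],None,fx=3.5,fy=3.5,interpolation=cv2.INTER_CUBIC))
cv2.imwrite("pics/sidez.png",cv2.resize(s,None,fx=4,fy=4,interpolation=cv2.INTER_CUBIC))
E
```

```text
(no output)
```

View pics/topz.png

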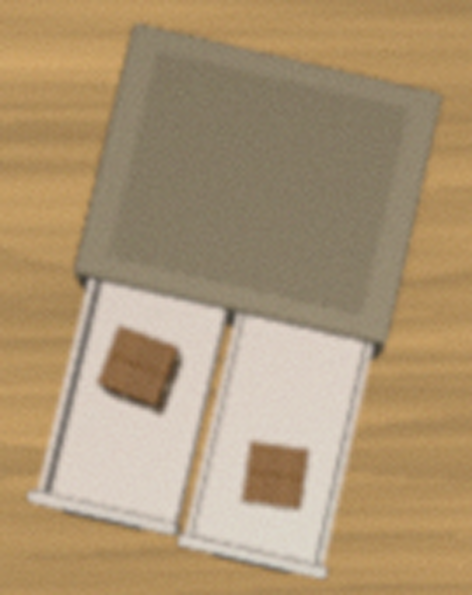

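View pics/sidez.png

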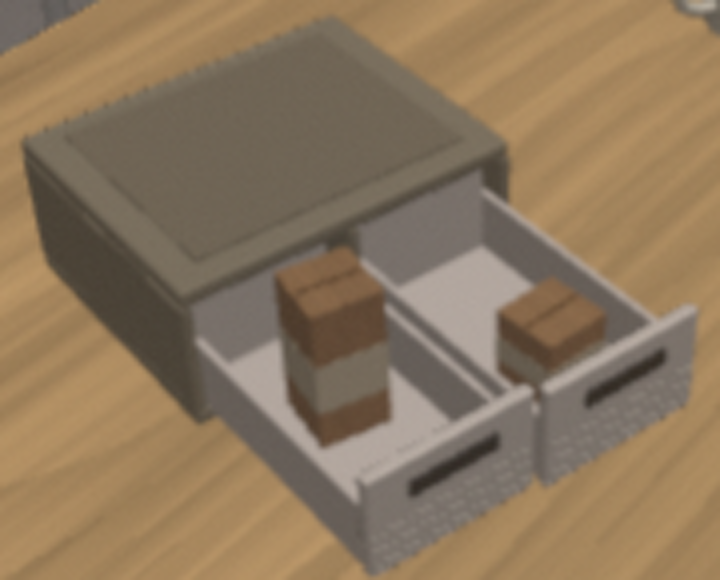

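```bash
cat > geo.py <<'E'
import numpy as np,cv2
from workcell import optics
C={n:optics.camera_model(n) for n in("top","side")}
def px(n,z):
    o,s=((230,130),3.5) if n=="top" else ((195,160),4.)
    return (np.array(z,float)+.5)/s-.5+o
def ray(m,p):
    T=m["camera_from_world"];R=T[:3,:3]
    u=cv2.undistortPoints(np.array([[p]],float),m["camera_matrix"],m["distortion"])[0,0]
    return -R.T@T[:3,3],R.T@np.array([u[0],u[1],1.])
def onz(m,p,z):
    c,d=ray(m,p); return c+d*(z-c[2])/d[2]
def tri(*obs):
    A=np.zeros((3,3));b=np.zeros(3)
    for m,p in obs:
        c,d=ray(m,p);d/=np.linalg.norm(d);P=np.eye(3)-np.outer(d,d);A+=P;b+=P@c
    return np.linalg.solve(A,b)
E
python3 - <<'E'
from geo import *
np.set_printoptions(precision=1,suppress=True)
P={# name:(top,side,z)
'roofBL':((135,25),(22,143),.092),'roofBR':((441,93),(335,17),.092),'roofFL':((78,277),(190,297),.092),'roofFR':((383,343),(507,152),.092),
'fLl':((30,497),(360,483),.078),'fLr':((178,530),(532,393),.078),'fRl':((180,545),(540,405),.078),'fRr':((325,577),(695,310),.078),
'tBL':((118,326),(278,278),.104),'tBR':((180,347),(345,250),.104),'tFR':((163,407),(384,293),.104),'tFL':((100,382),(315,320),.104),
'sBL':((248,442),(498,315),.061),'sBR':((307,449),(552,278),.061),'sFR':((302,507),(605,318),.061),'sFL':((243,500),(552,350),.061)}
for k,(t,s,z) in P.items():
    t,s=px("top",t),px("side",s)
    print(k,tri((C["top"],t),(C["side"],s))*1e3,onz(C["top"],t,z)[:2]*1e3,onz(C["side"],s,z)[:2]*1e3)
for n,m in C.items(): print(n,ray(m,(320,240))[0]*1e3)
E
```

```text
roofBL [827.   92.8  84.7] [824.7  92.4] [817.9  98.8]
roofBR [ 778.  -110.8   85.4] [ 777.8 -108.8] [ 768.6 -103.8]
roofFL [657.8 130.3  85.5] [657.3 130.2] [651. 135.]
roofFR [612.8 -69.3  79.8] [612.2 -67.6] [601.5 -56.3]
fLl [516.  164.1  71.3] [515.3 162.9] [512. 169.]
fLr [492.5  67.2  68.1] [492.7  67. ] [486.   75.4]
fRl [484.6  67.4  64.7] [483.   65.7] [478.2  79.7]
fRr [461.  -28.5  71.7] [461.1 -28.3] [457.5 -22.1]
tBL [623.2 103.1  97.4] [623.3 103.4] [616.1 107.9]
tBR [610.8  64.5  96.2] [609.4  63.8] [604.6  71.8]
tFR [573.2  76.5  95.4] [570.9  74.9] [567.9  85.1]
tFL [587.3 115.   97.3] [587.4 115. ] [581. 120.]
sBL [550.1  20.3  54.9] [550.6  20.9] [544.9  25.3]
sBR [544.7 -19.2  56.5] [545.5 -18.3] [540.6 -15.4]
sFR [506.8 -15.1  51.4] [507.1 -14.5] [500.3  -6.2]
sFL [511.9  24.3  54.5] [512.2  24.6] [507.3  29.9]
top [ 480.8   20.  1160.1]
side [131.4 561.7 649.4]
```

The heights come out about 7 mm low, within calibration, and the plan geometry fits the given sizes. Unit yaw is about −12.7° and its origin is near (633, 33) mm. The left drawer is about 138 mm open and the right about 148 mm.

The tall carton is in the left drawer at about (597, 90), yaw −18.5°. That is x ≈ −49 in the unit frame, so there isn't room to topple it forward without first moving it back.

Plan:
1. Grip the carton near its top and lift it a little.
2. Shift it back and tilt it about 45° toward the front.
3. Release it low so it lies down.

Emit:
move_arm:
  plan: [318,650,0,0,0,-45,-1,318,650,0,0,0,-45,-1,318,650,0,0,0,-45,-1,318,650,0,0,0,-45,-1,318,650,0,0,0,-45,-1,318,650,0,0,0,-45,-1,318,650,0,0,0,-45,-1,318,650,0,0,0,-45,-1,318,650,0,0,0,-45,-1,318,650,0,0,0,-45,-1]
  squeeze: 25

```text
t: 1.1
eef_pos: [0.4935, -0.1193, 0.2161]
orientation: [180.0, 0.0, -18.6]
ft_force: [0.3, -1.7, 0.4]
grip_width: 0.0854
gripper_force: 0.0
```

Emit:
move_arm:
  plan: [103,209,0,0,0,0,-1,103,209,0,0,0,0,-1,103,209,0,0,0,0,-1,103,209,0,0,0,0,-1,103,209,0,0,0,0,-1,103,209,0,0,0,0,-1,103,209,0,0,0,0,-1,103,209,0,0,0,0,-1]

```text
t: 1.9
eef_pos: [0.5958, 0.0862, 0.2158]
orientation: [179.9, 0.0, -18.6]
ft_force: [0.2, -0.6, -0.6]
grip_width: 0.0852
gripper_force: 0.0
```

```bash
python3 - <<'E'
from workcell import arm, optics
import cv2
print(arm.read_state()["eef_pos"],arm.read_state()["orientation"])
cv2.imwrite("pics/w1.png",optics.grab_frame("wrist")[:,:,::-1])
from geo import *
m=optics.camera_model("wrist"); np.savez("w1.npz",**m); print(m)
for p in [(.604,.097,.104)]: pass
E
```

```text
[0.59578988 0.08624263 0.21582494] [ 1.79926498e+02  2.53559716e-02 -1.86339526e+01]
{'camera_matrix': array([[413.2928426 ,   0.        , 320.3223719 ],
       [  0.        , 413.2928426 , 245.79582855],
       [  0.        ,   0.        ,   1.        ]]), 'distortion': array([-0.0934631,  0.       ,  0.       ,  0.       ,  0.       ]), 'camera_from_world': array([[-3.20623278e-01, -9.47206791e-01, -8.79165486e-05,
         2.73004678e-01],
       [-9.05832477e-01,  3.06591210e-01,  2.92351422e-01,
         4.75693050e-01],
       [-2.76890298e-01,  9.38143091e-02, -9.56310953e-01,
         5.35240891e-01],
       [ 0.00000000e+00,  0.00000000e+00,  0.00000000e+00,
         1.00000000e+00]])}
```

View pics/w1.png

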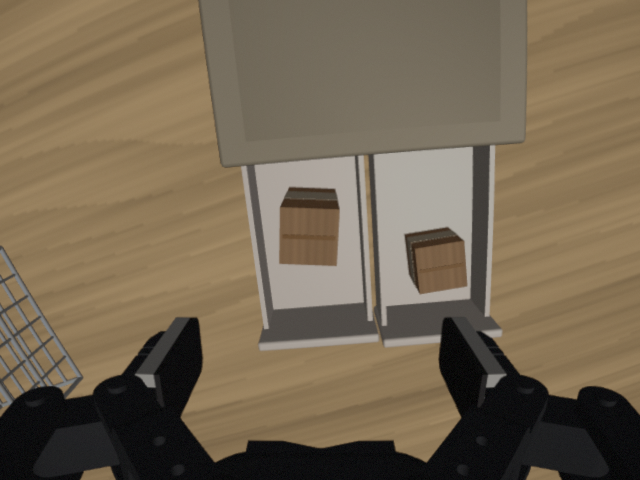

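The wrist view shows the tall carton's top at (281,205)–(336,265), the left panel's top edge at (260,346)–(377,341), and the right panel's at (384,343)–(500,332).

```bash
python3 - <<'E'
from geo import *
np.set_printoptions(precision=1,suppress=True)
m=dict(np.load("w1.npz")); T=C["top"]
P={'tBL':((281,205),(118,326),.104),'tBR':((339,207),(180,347),.104),'tFR':((336,265),(163,407),.104),'tFL':((280,264),(100,382),.104),
'roofFL':((222,165),(78,277),.092),'roofFR':((525,142),(383,343),.092),
'fLl':((260,346),(30,497),.078),'fLr':((377,341),(178,530),.078),'fRl':((384,343),(180,545),.078),'fRr':((500,332),(325,577),.078),
'sBL':((412,237),(248,442),.061),'sBR':((460,236),(307,449),.061),'sFR':((466,287),(302,507),.061),'sFL':((420,293),(243,500),.061)}
Q={}
for k,(w,t,z) in P.items():
    t=px("top",t);q=Q[k]=onz(m,w,z)*1e3
    print(k,tri((m,w),(T,t))*1e3,q[:2],onz(T,t,z)[:2]*1e3)
print("tall",sum(Q[k] for k in('tBL','tBR','tFR','tFL'))/4)
E
```

```text
tBL [623.6 104.  103.2] [623.9 104.5] [623.3 103.4]
tBR [609.7  66.3 100.5] [610.3  68.6] [609.4  63.8]
tFR [571.3  79.1 101.9] [572.2  83.1] [570.9  74.9]
tFL [587.1 116.1 111.6] [585.3 119.5] [587.4 115. ]
roofFL [659.  132.3  92.8] [660.8 134.7] [657.3 130.2]
roofFR [611.3 -66.8  90.6] [610.6 -65.2] [612.2 -67.6]
fLl [515.8 164.1  77.6] [516.4 165.2] [515.3 162.9]
fLr [492.6  70.3  81.6] [490.4  73.9] [492.7  67. ]
fRl [482.9  67.6  71.6] [486.7  69. ] [483.   65.7]
fRr [460.4 -27.2  71.4] [464.5 -23.9] [461.1 -28.3]
sBL [552.2  20.2  38.7] [560.1  22.4] [550.6  20.9]
sBR [545.5 -17.6  51.7] [548.6 -14.2] [545.5 -18.3]
sFR [506.  -11.7  62.7] [504.2  -9.3] [507.1 -14.5]
sFL [511.8  26.5  60.6] [511.6  28.4] [512.2  24.6]
tall [597.9  93.9 104. ]
```

Emit:
move_arm:
  plan: [2,4,-40,0,0,0,-1,2,4,-70,0,0,0,-1,2,4,-100,0,0,0,-1,2,4,-120,0,0,0,-1,2,4,-130,0,0,0,-1,2,4,-130,0,0,0,-1,2,4,-130,0,0,0,-1]

```text
t: 2.65
eef_pos: [0.5988, 0.0914, 0.0872]
orientation: [-180.0, -0.1, -18.6]
ft_force: [-0.6, 1.2, -0.2]
grip_width: 0.0852
gripper_force: 0.0
```

Emit:
move_arm:
  plan: [0,0,0,0,0,0,0.0,0,0,0,0,0,0,0.2,0,0,0,0,0,0,0.4,0,0,0,0,0,0,0.5,0,0,0,0,0,0,0.6,0,0,0,0,0,0,0.7,0,0,0,0,0,0,0.7,0,0,0,0,0,0,0.7,0,0,0,0,0,0,0.7,0,0,0,0,0,0,0.7]
  squeeze: 25

```text
t: 3.65
eef_pos: [0.6017, 0.0916, 0.0906]
orientation: [-179.8, -0.4, -18.6]
ft_force: [-4.0, -4.3, 29.6]
grip_width: 0.0136
gripper_force: 27.0
```

The grip width is only 13.6 mm with 30 N pushing upward, so something is wrong. I'll stop and look.

```bash
python3 - <<'E'
from workcell import arm, optics
import cv2,numpy as np
w=optics.grab_frame("wrist")[:,:,::-1]; s=optics.grab_frame("side")[120:320,180:400,::-1]
s=cv2.resize(s,(462,420),interpolation=cv2.INTER_CUBIC); w=cv2.resize(w,(338,420)) if 0 else cv2.resize(w[:,150:530],(332,420))
cv2.imwrite("pics/c2.png",np.hstack([s,w]))
st=arm.read_state();print(st["ft_force"],st["grip_width"],st["gripper_force"],st["eef_pos"])
E
```

```text
[-3.13577666 -3.17209874 31.05258088] 0.013905046551282649 27.02032191446051 [0.60169312 0.09157467 0.09066068]
```

View pics/c2.png

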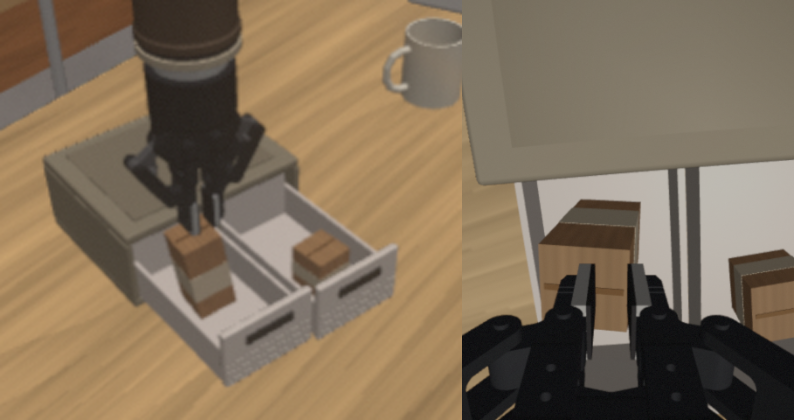

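```bash
python3 - <<'E'
from geo import *
from workcell import arm
from scipy.spatial.transform import Rotation as R
np.set_printoptions(precision=1,suppress=True)
m=optics.camera_model("wrist");st=arm.read_state()
Rt=R.from_euler('xyz',st["orientation"],degrees=True).as_matrix();p=st["eef_pos"]
def pr(m,X):
    T=m["camera_from_world"];return cv2.projectPoints(np.array([X],float),cv2.Rodrigues(T[:3,:3])[0],T[:3,3],m["camera_matrix"],m["distortion"])[0].ravel()
for d in(-.02,0,.019): 
    X=p+Rt@[0,0,d]; print(d,X*1e3,pr(m,X),pr(C["side"],X), pr(C["top"],X))
for f in("tips",): print([pr(m,p+Rt@[0,s*.007,.019]) for s in(-1,1)])
# carton top corners now in wrist (left,right back; front right)
for w in((241,540),):pass
c=lambda u,v:((u-462)*380/332+150,v*480/420)
for k,w in dict(BL=c(541,243),BR=c(638,226),FR=c(627,328),bkTopL=c(577,201),bkTopR=c(640,203)).items():
    print(k,w,onz(m,w,.104)*1e3,onz(m,w,.085)*1e3,onz(m,w,.016)*1e3)
E
```

```text
-0.02 [601.5  91.6 110.7] [321.6 330.3] [275.1 225.1] [268.5 232. ]
0 [601.7  91.6  90.7] [321.5 307. ] [275.7 233. ] [269.1 233. ]
0.019 [601.8  91.6  71.7] [321.4 289.2] [276.3 240.2] [269.6 233.8]
[array([306.2, 289.2]), array([336.7, 289.2])]
BL (240.42168674698797, 277.7142857142857) [628.5 114.5 104. ] [622.9 120.7  85. ] [602.4 143.   16. ]
BR (351.4457831325301, 258.2857142857143) [622.6  72.9 104. ] [616.2  73.6  85. ] [593.  76.  16.]
FR (338.855421686747, 374.85714285714283) [576.8  92.5 104. ] [564.3  95.8  85. ] [519.  107.6  16. ]
bkTopL (281.6265060240964, 229.71428571428572) [641.   93.5 104. ] [637.   96.9  85. ] [622.5 109.1  16. ]
bkTopR (353.73493975903614, 232.0) [631.9  69.2 104. ] [626.7  69.3  85. ] [607.9  69.9  16. ]
```

```bash
python3 - <<'E'
from workcell import optics
import cv2,numpy as np
w=optics.grab_frame("wrist")[150:450,170:470,::-1]; s=optics.grab_frame("side")[195:295,235:335,::-1]
f=lambda a:cv2.resize(a,(400,400),interpolation=cv2.INTER_CUBIC)
cv2.imwrite("pics/c3.png",np.hstack([f(s),f(w)]))
E
```

```text
(no output)
```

View pics/c3.png

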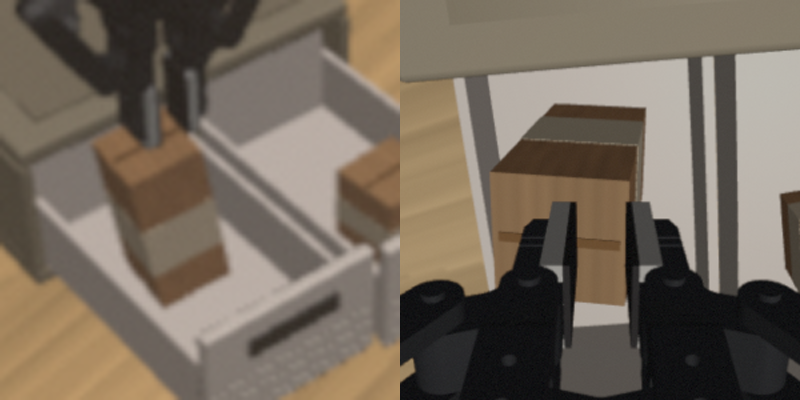

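The zoom shows the +y finger resting on the carton's top and the other just off its −y edge. The carton leans about 10–15° toward +y, which is below its 24° balance point. I'll ease the tool −y and up so it rocks back upright, then open.

Emit:
move_arm:
  plan: [-1,-2,1,0,0,0,0.7,-2,-4,3,0,0,0,0.7,-3,-7,5,0,0,0,0.7,-4,-10,8,0,0,0,0.7,-4,-11,12,0,0,0,0.7,-4,-11,20,0,0,0,0.7,-4,-11,40,0,0,0,0.7,-4,-11,70,0,0,0,0,-4,-11,110,0,0,0,-1,-4,-11,130,0,0,0,-1]

```text
t: 4.85
eef_pos: [0.5954, 0.0813, 0.22]
orientation: [-179.9, -0.2, -18.5]
ft_force: [0.6, 0.1, 0.0]
grip_width: 0.0561
gripper_force: 0.0
```

Emit:
move_arm:
  plan: [0,0,0,0,0,0,-1,0,0,0,0,0,0,-1,0,0,0,0,0,0,-1,0,0,0,0,0,0,-1,0,0,0,0,0,0,-1]

```text
t: 5.35
eef_pos: [0.5937, 0.0807, 0.2152]
orientation: [180.0, 0.1, -18.5]
ft_force: [-0.1, -0.3, 0.0]
grip_width: 0.0856
gripper_force: 0.0
```

```bash
python3 - <<'E'
from workcell import optics,arm
import cv2,numpy as np
m=optics.camera_model("wrist");np.savez("w2.npz",**m)
w=optics.grab_frame("wrist")[100:400,170:570,::-1]; s=optics.grab_frame("side")[190:300,235:335,::-1]
cv2.imwrite("pics/c4.png",np.hstack([cv2.resize(s,(300,330),interpolation=cv2.INTER_CUBIC),cv2.resize(w,(440,330),interpolation=cv2.INTER_CUBIC)]))
print(arm.read_state())
E
```

```text
{'t': 5.45, 'joint_pos': array([  -7.63913104,   22.96631236,   -7.3123729 ,   93.32002704,
          3.16549214,   63.97061311, -124.31209174]), 'joint_velocities': array([ 0.06132526, -0.22515343, -0.00354367, -0.13498109, -0.06374107,
        0.02184169,  0.03345348]), 'joint_efforts': array([-4.63186720e-03, -6.40044951e+01, -1.12980802e+00, -3.12650335e+01,
        1.43032768e-02,  8.90966359e-03, -2.86821933e-04]), 'eef_pos': array([0.59397771, 0.08078227, 0.21560086]), 'orientation': array([ 1.79972351e+02,  4.73246631e-02, -1.85416802e+01]), 'ft_force': array([-0.01496546,  0.89791737,  0.52538495]), 'ft_torque': array([ 0.00869222, -0.02418136, -0.00253674]), 'gripper_force': 0.0, 'grip_width': 0.0856241861506493}
```

View pics/c4.png

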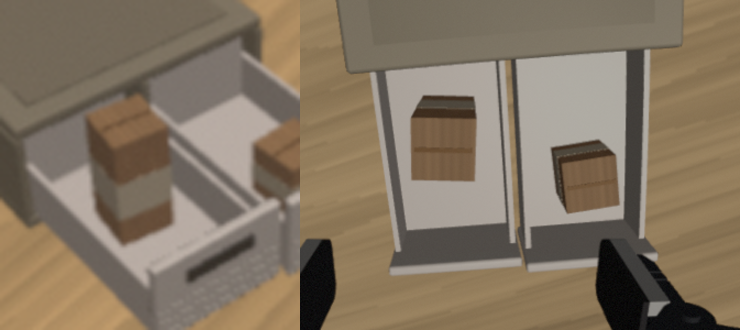

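The carton is upright again. Its top in the wrist crop is at about (412,117)–(475,180). Next I'll re-measure it.

```bash
python3 - <<'E'
from geo import *
np.set_printoptions(precision=1,suppress=True)
m=dict(np.load("w2.npz"))
c=lambda u,v:((u-300+.5)/1.1-.5+170,(v+.5)/1.1-.5+100)
Q=[onz(m,c(*w),.104)*1e3 for w in((412,117),(476,118),(475,180),(412,180))]
print(np.array(Q),np.mean(Q,0))
B=[onz(m,c(*w),.016)*1e3 for w in((421,96),(475,97))]; print("bottom back",np.array(B))
for n,a,b in(("panelL",(390,272),(522,263)),("panelR",(524,270),(656,257))): print(n,(onz(m,c(*a),.078)+onz(m,c(*b),.078))*500)
E
```

```text
[[622.8 105.3 104. ]
 [610.   69.1 104. ]
 [572.8  82.  104. ]
 [585.3 119.3 104. ]] [597.7  93.9 104. ]
bottom back [[622.6 108.4  16. ]
 [608.3  68.4  16. ]]
panelL [503.5 119.1  78. ]
panelR [474.4  24.2  78. ]
```

Emit:
move_arm:
  plan: [4,12,-40,0,0,0,-1,4,12,-70,0,0,0,-1,4,12,-100,0,0,0,-1,4,12,-120,0,0,0,-1,4,12,-132,0,0,0,-1,4,12,-140,0,0,0,-1,4,12,-144,0,0,0,-1,4,12,-144,0,0,0,-1]

```text
t: 6.25
eef_pos: [0.5984, 0.0929, 0.0724]
orientation: [-180.0, -0.0, -18.5]
ft_force: [-0.7, -0.2, 1.2]
grip_width: 0.0855
gripper_force: 0.0
```

Emit:
move_arm:
  plan: [0,0,0,0,0,0,-0.6,0,0,0,0,0,0,-0.4,0,0,0,0,0,0,-0.2,0,0,0,0,0,0,-0.1,0,0,0,0,0,0,0,0,0,0,0,0,0,0,0,0,0,0,0,0,0.05,0,0,0,0,0,0,0.05,0,0,0,0,0,0,0.1,0,0,0,0,0,0,0.1]
  squeeze: 25

```text
t: 7.25
eef_pos: [0.5983, 0.093, 0.0723]
orientation: [-180.0, -0.0, -18.5]
ft_force: [-0.4, -0.2, 2.8]
grip_width: 0.0395
gripper_force: 25.1
```

Emit:
move_arm:
  plan: [0,0,0,0,0,0,0.3,0,0,2,0,0,0,0.3,0,0,5,0,0,2,0.3,0,0,8,0,0,4,0.3,0,0,9,0,0,6,0.3,0,0,9,0,0,6,0.3,0,0,9,0,0,6,0.3]
  squeeze: 40

```text
t: 7.95
eef_pos: [0.5982, 0.0927, 0.0811]
orientation: [-180.0, 0.0, -12.6]
ft_force: [0.0, -0.7, -1.3]
grip_width: 0.0388
gripper_force: 40.5
```

Emit:
move_arm:
  plan: [-1,0,0,-1,-4.5,0,0.3,-2,0,0,-2.2,-9.8,0,0.3,-3,1,0,-3.3,-14.6,0,0.3,-4,1,0,-4.4,-19.5,0,0.3,-5,1,0,-5.5,-24.4,0,0.3,-6,1,0,-6.6,-29.3,0,0.3,-7,2,0,-7.7,-34.1,0,0.3,-8,2,0,-8.8,-39,0,0.3,-8,2,0,-9.9,-43.9,0,0.3,-8,2,0,-9.9,-43.9,0,0.3]

```text
t: 8.95
eef_pos: [0.5994, 0.1238, 0.1388]
orientation: [175.4, -38.2, -12.5]
ft_force: [0.0, -0.0, -1.7]
grip_width: 0.0391
gripper_force: 40.5
```

```bash
python3 - <<'E'
from workcell import optics,arm
import cv2,numpy as np
m=optics.camera_model("wrist");np.savez("w3.npz",**m)
s=optics.grab_frame("side")[190:300,235:345,::-1]; t=optics.grab_frame("top")[130:300,230:365,::-1]
cv2.imwrite("pics/c5.png",np.hstack([cv2.resize(s,(440,440),interpolation=cv2.INTER_CUBIC),cv2.resize(t,(349,440),interpolation=cv2.INTER_CUBIC)]))
st=arm.read_state();print(st["eef_pos"],st["grip_width"],st["joint_pos"])
E
```

```text
[0.59899589 0.12951443 0.13811962] 0.039255687063347096 [ -78.17019854   30.47218      58.20009701  129.74312839   24.25012717
    6.71546855 -157.097271  ]
```

View pics/c5.png

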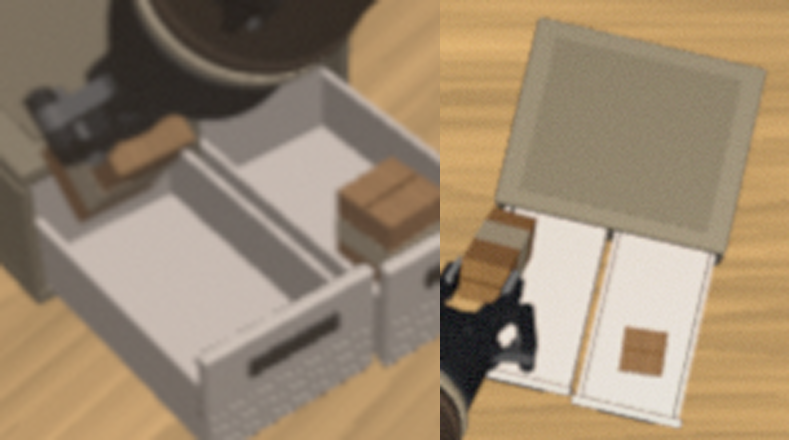

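The tilt toward the front ran into the limits of joints 6 and 7 (6.7° and −157°), so the arm drifted up and sideways. The carton is still held above the drawer. Tilting the other way uses joint 6's free side, and the left drawer has room for it if I carry the carton toward the front. First I'll return to vertical.

```bash
cat > rel.py <<'E'
import numpy as np
from workcell import arm
from scipy.spatial.transform import Rotation as R
np.set_printoptions(precision=1,suppress=True)
O=np.array([635,33.]);a=np.radians(-12.7);X=np.array([np.cos(a),np.sin(a)]);Y=np.array([-X[1],X[0]])
def w(x,y): return O+x*X+y*Y
def u(p): return np.array([(p[:2]-O)@X,(p[:2]-O)@Y])
def rel(pos,rpy):
    s=arm.read_state();r=R.from_euler('xyz',rpy,degrees=True)*R.from_euler('xyz',s["orientation"],degrees=True).inv()
    return np.r_[np.array(pos)-s["eef_pos"]*1e3,np.degrees(r.as_rotvec())]
E
python3 - <<'E'
from rel import *
s=arm.read_state();print(s["eef_pos"],s["orientation"],s["joint_pos"])
print(rel((*w(-60,50),130),(180,0,-12.7)))
E
```

```text
[0.6 0.1 0.1] [175.3 -38.2 -11.9] [ -78.2   30.5   58.2  129.7   24.3    6.7 -157.1]
[-11.5 -34.5  -8.1  12.6  36.3   0.8]
```

Emit:
move_arm:
  plan: [0,-4,0,1.5,4.5,0,0.3,-2,-8,0,3,9,0,0.3,-3,-12,0,4.7,13.6,0,0.3,-5,-16,-2,6.3,18.2,0,0.3,-6,-20,-3,7.9,22.7,0,0.3,-8,-24,-4,9.5,27.3,0,0.3,-10,-28,-6,11,31.8,0,0.3,-12,-34,-8,12.6,36.3,1,0.3,-12,-34,-8,12.6,36.3,1,0.3,-12,-34,-8,12.6,36.3,1,0.3]

```text
t: 10.05
eef_pos: [0.5877, 0.0879, 0.1294]
orientation: [179.8, 0.1, -13.1]
ft_force: [0.5, 0.5, -1.4]
grip_width: 0.0389
gripper_force: 40.6
```

```bash
python3 - <<'E'
from rel import *
s=arm.read_state();print(s["eef_pos"]*1e3,s["orientation"],s["joint_pos"],s["grip_width"],s["ft_force"])
E
```

```text
[587.7  87.9 129.4] [179.8   0.1 -13.1] [ -22.8   27.1   12.8  101.2   -7.1   52.7 -110.2] 0.03887416686671773 [ 0.5  0.5 -1.4]
```

Emit:
move_arm:
  plan: [-1,1,0,1,4.3,0,0.3,-2,2,0,1.9,8.5,0,0.3,-3,3,0,2.9,12.8,0,0.3,-4,4,0,3.9,17.1,0,0.3,-5,5,0,4.8,21.3,0,0.3,-6,6,0,5.8,25.6,0,0.3,-7,8,0,6.8,29.8,0,0.3,-8,9,0,7.7,34.1,0,0.3,-8,9,0,7.7,34.1,0,0.3,-8,9,0,7.7,34.1,0,0.3]

```text
t: 11.05
eef_pos: [0.5793, 0.0989, 0.129]
orientation: [179.6, 35.0, -13.0]
ft_force: [-0.3, 0.1, -1.4]
grip_width: 0.0392
gripper_force: 40.6
```

```bash
python3 - <<'E'
from rel import *
s=arm.read_state();p=s["eef_pos"]*1e3;r=R.from_euler('xyz',s["orientation"],degrees=True)
print(p,u(p),s["orientation"],s["joint_pos"],s["grip_width"],s["ft_force"],"tilt",np.degrees(np.arccos(-r.as_matrix()[2,2])))
E
```

```text
[579.3  98.9 129. ] [-68.8  52.1] [179.6  35.  -13. ] [ -12.4   48.4    9.5   70.6  -16.4   95.7 -103.4] 0.03918274060318326 [-0.3  0.1 -1.4] tilt 34.98825955304637
```

Emit:
move_arm:
  plan: [-1,0,-8,0.4,1,0,0.3,-3,0,-16,0.7,2,0,0.3,-5,0,-24,0.9,3,0,0.3,-7,1,-32,0.9,4,0,0.3,-9,1,-40,0.9,4,0,0.3,-9,1,-46,0.9,4,0,0.3,-9,1,-50,0.9,4,0,0.3,-9,1,-53,0.9,4,0,0.3,-9,1,-54,0.9,4,0,0.3,-9,1,-54,0.9,4,0,0.3]

```text
t: 12.05
eef_pos: [0.5706, 0.0993, 0.0758]
orientation: [179.6, 39.2, -13.0]
ft_force: [0.4, 0.2, -0.6]
grip_width: 0.0393
gripper_force: 40.6
```

```bash
python3 - <<'E'
from rel import *
s=arm.read_state();p=s["eef_pos"]*1e3;r=R.from_euler('xyz',s["orientation"],degrees=True)
print(p,u(p),s["orientation"],s["joint_pos"],s["grip_width"],s["ft_force"],"tilt",np.degrees(np.arccos(-r.as_matrix()[2,2])))
E
```

```text
[570.6  99.3  75.8] [-77.4  50.5] [179.6  39.2 -13. ] [ -11.5   53.5    8.8   70.4  -17.3   95.  -102.2] 0.03926082671174891 [ 0.4  0.2 -0.6] tilt 39.17309002185199
```

Emit:
move_arm:
  plan: [0,0,-1,0,0,0,0.3,0,0,-2,0,0,0,0.3,0,0,-2,0,0,0,0.3,0,0,-2,0,0,0,0.02,0,0,-2,0,0,0,-0.05,0,0,-2,0,0,0,-0.15,0,0,-2,0,0,0,-0.2,0,0,-2,0,0,0,-0.2,0,0,-2,0,0,0,-0.2,0,0,-2,0,0,0,-0.2]

```text
t: 13.05
eef_pos: [0.5705, 0.0993, 0.0737]
orientation: [179.6, 39.2, -13.0]
ft_force: [0.4, 0.1, -0.3]
grip_width: 0.0509
gripper_force: 0.0
```

```bash
python3 - <<'E'
from workcell import optics
from rel import *
import cv2
s=optics.grab_frame("side")[180:305,235:375,::-1]; t=optics.grab_frame("top")[130:300,230:365,::-1]
np.savez("w5.npz",**optics.camera_model("wrist"))
wr=optics.grab_frame("wrist")[:,:,::-1]; cv2.imwrite("pics/w5.png",wr); cv2.imwrite("pics/s5.png",s)
cv2.imwrite("pics/c6.png",np.hstack([cv2.resize(s,(448,400),interpolation=cv2.INTER_CUBIC),cv2.resize(t,(318,400),interpolation=cv2.INTER_CUBIC)]))
E
```

```text
(no output)
```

View pics/c6.png

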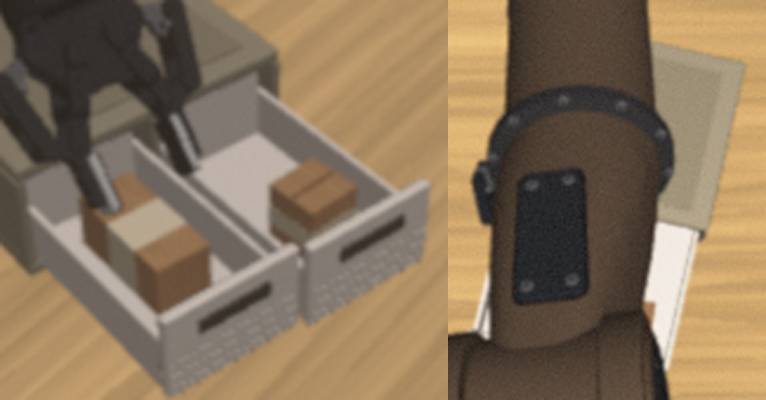

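The tall carton now lies flat in the open left drawer, with its band at about (145, 225) in the left crop. The short carton still stands in the right drawer at (313, 195). Next I'll back out, return to vertical with the fingers shut, and stand off in front of the left drawer.

Emit:
move_arm:
  plan: [0,0,10,0,0,0,-0.2,0,0,30,0,0,0,-0.2,0,0,60,0,0,0,-0.2,0,0,90,0,0,0,-0.2,-10,0,100,-1.5,-6.4,0,0.2,-30,5,100,-3,-12.8,0,0.6,-60,10,100,-4.4,-19.2,0,1,-90,20,100,-5.8,-25.6,0,1,-119,27,100,-7.3,-32,0,1,-119,27,100,-8.7,-38.2,0,1]

```text
t: 14.2
eef_pos: [0.4483, 0.1274, 0.1756]
orientation: [179.9, -0.2, -12.8]
ft_force: [0.8, -0.8, 0.2]
grip_width: -0.0001
gripper_force: 0.0
```

```bash
python3 - <<'E'
from rel import *
s=arm.read_state();p=s["eef_pos"]*1e3;print(p,u(p),s["orientation"],s["joint_pos"],s["grip_width"],s["ft_force"])
print(rel((*w(-190,51),56),(180,0,-12.7)))
# carton/drawer check from the saved side view: long-edge corners of tall carton (c6 left, scale 3.2, off 235,180)
from geo import *
f=lambda a,b:((a+.5)/3.2-.5+235,(b+.5)/3.2-.5+180)
for n,q,z in(("topFL",(140,260),.056),("topFR",(208,240),.056),("botFL",(157,310),.016),("botFR",(208,285),.016),("topBL",(83,200),.056)):
    W=onz(C["side"],f(*q),z)*1e3;print(n,W,u(W))
E
```

```text
[448.3 127.4 175.6] [-202.8   51.1] [179.9  -0.2 -12.8] [ -31.4   12.4   10.5  115.4   -2.6   52.3 -122.4] -0.0001388053441041897 [ 0.8 -0.8  0.2]
[  12.5   -2.9 -119.6    0.1    0.2    0.1]
topFL [570.4 121.9  56. ] [-82.5  72.6]
topFR [549.  83.  56.] [-94.9  29.9]
botFL [561.7 119.5  16. ] [-90.5  68.3]
botFR [550.5  83.1  16. ] [-93.4  30.2]
topBL [636.  102.9  56. ] [-14.4  68.4]
```

Emit:
move_arm:
  plan: [0,0,-40,0,0,0,1,0,0,-80,0,0,0,1,0,0,-105,0,0,0,1,0,0,-120,0,0,0,1,10,-2,-120,0,0,0,1,20,-4,-120,0,0,0,1,25,-5,-120,0,0,0,1,30,-7,-120,0,0,0,1,35,-8,-120,0,0,0,1,38,-9,-120,0,0,0,1]

```text
t: 15.2
eef_pos: [0.4893, 0.1174, 0.0539]
orientation: [179.7, 0.1, -13.0]
ft_force: [-4.1, 2.3, 2.7]
grip_width: 0.0001
gripper_force: 2.1
```

```bash
python3 - <<'E'
from rel import *
s=arm.read_state();p=s["eef_pos"]*1e3;print(p,u(p),s["orientation"],s["ft_force"])
E
```

```text
[489.3 117.4  53.9] [-160.6   50.3] [179.7   0.1 -13. ] [-4.1  2.3  2.7]
```

Contact is at about 4.5 N, which matches the stated sliding friction. I'll push steadily at 0.1 m/s.

Emit:
move_arm:
  plan: [6,-1,0,0,0,0,1,15,-3,0,0,0,0,1,24,-5,0,0,0,0,1,34,-8,0,0,0,0,1,44,-10,0,0,0,0,1,54,-12,0,0,0,0,1,64,-14,0,0,0,0,1,74,-17,0,0,0,0,1,83,-19,0,0,0,0,1,90,-20,0,0,0,0,1]

```text
t: 16.2
eef_pos: [0.58, 0.0964, 0.0534]
orientation: [179.7, 0.0, -13.0]
ft_force: [-5.3, -1.6, 0.8]
grip_width: -0.0001
gripper_force: 2.2
```

Emit:
move_arm:
  plan: [5,-1,0,0,0,0,1,10,-2,0,0,0,0,1,15,-3,0,0,0,0,1,20,-5,0,0,0,0,1,25,-6,0,0,0,0,1,29,-7,0,0,0,0,1,32,-7,0,0,0,0,1,34,-8,0,0,0,0,1,35,-8,0,0,0,0,1,35,-8,0,0,0,0,1]

```text
t: 17.2
eef_pos: [0.6147, 0.0892, 0.0536]
orientation: [179.7, -0.0, -13.0]
ft_force: [-2.6, -0.3, -1.3]
grip_width: -0.0001
gripper_force: 1.5
```

```bash
python3 - <<'E'
from rel import *
s=arm.read_state();p=s["eef_pos"]*1e3;print(p,u(p),s["orientation"],s["ft_force"],s["joint_pos"])
E
```

```text
[614.7  89.2  53.6] [-32.1  50.4] [179.7  -0.  -13. ] [-2.6 -0.3 -1.3] [ -19.6   34.3    9.2  100.7   -6.9   45.6 -110.1]
```

Emit:
move_arm:
  plan: [1,0,0,0,0,0,1,2,0,0,0,0,0,1,3,-1,0,0,0,0,1,4,-1,0,0,0,0,1,5,-1,0,0,0,0,1,6,-1,0,0,0,0,1,6,-1,0,0,0,0,1]

```text
t: 17.9
eef_pos: [0.6207, 0.088, 0.0537]
orientation: [179.7, -0.0, -13.0]
ft_force: [-3.6, -1.2, -1.8]
grip_width: -0.0
gripper_force: 1.7
```

Emit:
move_arm:
  plan: [0.5,0,0,0,0,0,1,1,0,0,0,0,0,1,1.5,0,0,0,0,0,1,2,0,0,0,0,0,1,2.5,-0.5,0,0,0,0,1,3,-0.5,0,0,0,0,1]

```text
t: 18.5
eef_pos: [0.6237, 0.088, 0.0537]
orientation: [179.8, 0.0, -13.0]
ft_force: [-3.8, -0.8, 0.6]
grip_width: -0.0
gripper_force: 2.0
```

Emit:
move_arm:
  plan: [0.5,0,0,0,0,0,1,1,0,0,0,0,0,1,1.5,-0.5,0,0,0,0,1,2,-0.5,0,0,0,0,1,2,-0.5,0,0,0,0,1]

```text
t: 19.0
eef_pos: [0.6257, 0.0874, 0.0537]
orientation: [179.8, -0.0, -13.0]
ft_force: [-3.5, -0.5, -0.0]
grip_width: -0.0002
gripper_force: 1.8
```

Emit:
move_arm:
  plan: [0.5,0,0,0,0,0,1,1,0,0,0,0,0,1,1,0,0,0,0,0,1]

```text
t: 19.3
eef_pos: [0.6267, 0.0872, 0.0537]
orientation: [179.7, 0.0, -13.0]
ft_force: [-3.5, -0.9, 0.2]
grip_width: -0.0001
gripper_force: 1.8
```

Emit:
move_arm:
  plan: [0.5,0,0,0,0,0,1,1,0,0,0,0,0,1,1,0,0,0,0,0,1]

```text
t: 19.6
eef_pos: [0.6273, 0.0871, 0.0536]
orientation: [179.7, 0.0, -13.0]
ft_force: [-5.5, -0.3, 1.2]
grip_width: 0.0001
gripper_force: 2.3
```

Emit:
move_arm:
  plan: [0.5,0,0,0,0,0,1,0.5,0,0,0,0,0,1,0.5,0,0,0,0,0,1]

```text
t: 19.9
eef_pos: [0.6274, 0.0871, 0.0536]
orientation: [179.7, 0.1, -13.0]
ft_force: [-7.5, -0.5, 3.8]
grip_width: -0.0003
gripper_force: 3.1
```

Emit:
move_arm:
  plan: [0.5,0,0,0,0,0,1,0.5,0,0,0,0,0,1,0.5,0,0,0,0,0,1]

```text
t: 20.2
eef_pos: [0.6274, 0.0872, 0.0536]
orientation: [179.7, 0.1, -13.0]
ft_force: [-8.2, -0.2, 4.9]
grip_width: 0.0001
gripper_force: 3.9
```

```bash
python3 - <<'E'
from rel import *
s=arm.read_state();p=s["eef_pos"]*1e3;print(p,u(p),s["orientation"],s["ft_force"],s["joint_pos"])
E
```

```text
[627.4  87.2  53.6] [-19.3  51.2] [179.7   0.1 -13. ] [-8.2 -0.2  4.9] [ -19.    35.3    9.2   98.7   -7.    46.8 -109.6]
```

The left drawer is home: the position holds while the force rises, after about 141 mm of travel (I estimated 139). I'll retreat straight back, then cross in front of the right drawer.

Emit:
move_arm:
  plan: [-3,1,0,0,0,0,1,-20,4,0,0,0,0,1,-50,11,0,0,0,0,1,-90,20,0,0,0,0,1,-135,30,0,0,0,0,1,-178,40,0,0,0,0,1,-187,0,0,0,0,0,1,-198,-50,0,0,0,0,1,-200,-60,0,0,0,0,1,-200,-60,0,0,0,0,1]

```text
t: 21.2
eef_pos: [0.4294, 0.0254, 0.0542]
orientation: [179.8, -0.1, -13.2]
ft_force: [0.1, 1.6, -0.8]
grip_width: -0.0001
gripper_force: 0.0
```

```bash
python3 - <<'E'
from rel import *
s=arm.read_state();p=s["eef_pos"]*1e3;print(p,u(p),s["orientation"],s["ft_force"],s["joint_pos"])
E
```

```text
[429.4  25.4  54.2] [-198.9  -52.6] [179.8  -0.1 -13.2] [ 0.1  1.6 -0.8] [ -18.2   20.5    9.4  127.3   -5.6   32.6 -107.9]
```

Emit:
move_arm:
  plan: [8,-1,0,0,0,0,1,16,-3,0,0,0,0,1,22,-4,0,0,0,0,1,26,-5,0,0,0,0,1,30,-6,0,0,0,0,1,34,-7,0,0,0,0,1,38,-8,0,0,0,0,1,44,-9,0,0,0,0,1,51,-11,0,0,0,0,1,58,-12,0,0,0,0,1]

```text
t: 22.2
eef_pos: [0.4861, 0.015, 0.0534]
orientation: [179.7, 0.1, -13.0]
ft_force: [-4.9, -0.7, 0.9]
grip_width: 0.0003
gripper_force: 2.2
```

Emit:
move_arm:
  plan: [8,-2,0,0,0,0,1,17,-4,0,0,0,0,1,26,-6,0,0,0,0,1,35,-8,0,0,0,0,1,44,-10,0,0,0,0,1,53,-12,0,0,0,0,1,62,-14,0,0,0,0,1,70,-16,0,0,0,0,1,77,-17,0,0,0,0,1,83,-19,0,0,0,0,1]

```text
t: 23.2
eef_pos: [0.5702, -0.0044, 0.0535]
orientation: [179.7, 0.0, -13.0]
ft_force: [-3.8, 0.4, 0.2]
grip_width: 0.0002
gripper_force: 2.2
```

```bash
python3 - <<'E'
from rel import *
s=arm.read_state();p=s["eef_pos"]*1e3;print(p,u(p),s["orientation"],s["ft_force"],s["joint_pos"])
E
```

```text
[570.2  -4.4  53.5] [-55.  -50.8] [179.7   0.  -13. ] [-3.8  0.4  0.2] [ -11.9   30.6    9.5  108.2   -6.8   41.8 -101.6]
```

Next, the last 36 mm, slowing down toward the end.

Emit:
move_arm:
  plan: [5,-1,0,0,0,0,1,10,-2,0,0,0,0,1,14,-3,0,0,0,0,1,18,-4,0,0,0,0,1,21,-5,0,0,0,0,1,24,-5,0,0,0,0,1,26,-6,0,0,0,0,1,28,-6,0,0,0,0,1,29,-7,0,0,0,0,1,30,-7,0,0,0,0,1]

```text
t: 24.2
eef_pos: [0.5997, -0.0104, 0.0537]
orientation: [179.8, 0.0, -12.9]
ft_force: [-2.9, 0.2, 1.0]
grip_width: 0.0002
gripper_force: 2.0
```

Emit:
move_arm:
  plan: [0.5,0,0,0,0,0,1,1,0,0,0,0,0,1,1.5,0,0,0,0,0,1,2,-0.5,0,0,0,0,1,2.5,-0.5,0,0,0,0,1,3,-0.5,0,0,0,0,1]

```text
t: 24.8
eef_pos: [0.6026, -0.0111, 0.0537]
orientation: [179.7, 0.0, -13.0]
ft_force: [-3.5, 2.0, -0.2]
grip_width: 0.0001
gripper_force: 2.0
```

Emit:
move_arm:
  plan: [0.5,0,0,0,0,0,1,1,0,0,0,0,0,1,1.5,0,0,0,0,0,1,2,-0.5,0,0,0,0,1]

```text
t: 25.2
eef_pos: [0.6035, -0.0114, 0.0536]
orientation: [179.7, 0.1, -13.0]
ft_force: [-8.9, 3.7, 5.2]
grip_width: -0.0003
gripper_force: 4.8
```

Emit:
move_arm:
  plan: [0.5,0,0,0,0,0,1,1,0,0,0,0,0,1,1,0,0,0,0,0,1]

```text
t: 25.5
eef_pos: [0.6035, -0.0113, 0.0536]
orientation: [179.7, 0.2, -13.0]
ft_force: [-11.1, 2.2, 7.7]
grip_width: 0.0001
gripper_force: 5.8
```

```bash
python3 - <<'E'
from rel import *
s=arm.read_state();p=s["eef_pos"]*1e3;print(p,u(p),s["ft_force"])
E
```

```text
[603.5 -11.3  53.6] [-21.  -50.2] [-11.1   2.2   7.7]
```

The right drawer has stopped too, at −21.0 against −19.3 on the left, which about 1° of yaw error would explain. I'll back off well clear and check numerically.

Emit:
move_arm:
  plan: [-3,1,0,0,0,0,1,-15,3,0,0,0,0,1,-40,9,0,0,0,0,1,-80,18,0,0,0,0,1,-110,0,40,0,0,0,1,-130,-40,70,0,0,0,1,-150,-80,100,0,0,0,1,-170,-120,120,0,0,0,1,-190,-160,130,0,0,0,1,-200,-190,130,0,0,0,1]

```text
t: 26.5
eef_pos: [0.406, -0.2053, 0.1864]
orientation: [179.7, -0.4, -13.1]
ft_force: [0.6, 0.5, 0.5]
grip_width: -0.0001
gripper_force: 0.0
```

```bash
python3 - <<'E'
from workcell import optics,arm
from rel import *
from geo import *
im=optics.grab_frame("top"); im0=cv2.imread("pics/top0.png")[:,:,::-1]; cv2.imwrite("pics/top_end.png",im[:,:,::-1])
s=optics.grab_frame("side"); cv2.imwrite("pics/side_end.png",s[:,:,::-1])
hsv=cv2.cvtColor(im,cv2.COLOR_RGB2HSV)
white=(hsv[...,1]<40)&(hsv[...,2]>150)
# per unit-y column: x extent of white panel at z=.078 and front of the roof/panel
v,uu=np.nonzero(white[130:300,230:365]); 
P=np.array([u(onz(C["top"],(a+230.,b+130.),.078)*1e3) for a,b in zip(uu,v)]); print(len(P))
for lo in range(-100,100,15):
    k=P[(P[:,1]>=lo)&(P[:,1]<lo+15)]
    if len(k): print(lo,len(k),k[:,0].min(),k[:,0].max())
for n,(x,y) in dict(mug=(478,215),tape=(472,275),basket=(112,245)).items():
    a=im[y-45:y+45,x-45:x+45].astype(int);b=im0[y-45:y+45,x-45:x+45].astype(int);print(n,abs(a-b).mean())
st=arm.read_state();print(st["eef_pos"],st["ft_force"],st["t"])
E
```

```text
344
-100 26 -13.807633684003099 -0.17608853770067637
-85 26 -8.450305930564593 0.6419028734355079
-70 27 -8.27144749165505 0.8206112834549847
-55 26 -7.939843135746052 1.1524620776398646
-40 26 -7.762171969342963 1.3297076710268323
-25 27 -7.43110968439956 1.6608923883946616
-10 19 -7.585333532441015 1.505930587564576
5 28 -11.949550703150118 2.1671284713516727
20 27 -11.619266209907137 2.4973996347605585
35 26 -6.419091747807653 2.6711067276579534
50 26 -6.089388323922996 3.000646549858608
65 27 -5.9159340951421955 3.1727653730583474
80 26 -5.743380951767982 3.5015475666336595
95 6 -4.443891037751084 0.5847495519062377
mug 11.954115226337448
tape 25.03909465020576
basket 12.097654320987655
[ 0.4 -0.2  0.2] [ 0.1  0.7 -0.1] 26.6
```

Both panels lie on one straight line: a continuous band about 8 mm thick against the face, with a slope matching a 1.1° yaw error, so both are home. I'll check quickly that the bystanders haven't shifted.

```bash
python3 - <<'E'
import cv2,numpy as np
for n,boxes in dict(side=dict(mug=(360,125,410,175),tape=(408,162,452,195),basket=(55,315,205,460)),top=dict(mug=(445,190,505,240),tape=(450,255,495,298),basket=(72,200,152,290),ref=(560,140,630,220))).items():
    a=cv2.imread(f"pics/{n}0.png");b=cv2.imread(f"pics/{n}_end.png")
    for k,(x0,y0,x1,y1) in boxes.items():
        r=cv2.matchTemplate(b[y0-15:y1+15,x0-15:x1+15],a[y0:y1,x0:x1],cv2.TM_CCOEFF_NORMED);_,m,_,l=cv2.minMaxLoc(r);print(n,k,round(m,3),np.array(l)-15)
E
```

```text
side mug 0.998 [0 0]
side tape 0.998 [0 0]
side basket 0.997 [0 0]
top mug 0.997 [0 0]
top tape 0.736 [0 0]
top basket 0.988 [0 0]
top ref 0.986 [0 0]
```

None of the bystanders has moved (the top view of the tape is partly hidden by the arm), so I'm handing in.

```bash
python3 -c "
from workcell import ticket
print(ticket.hand_in())"
```

```text
the job is handed in; nothing more can be done
None
```

Job handed in at about 27 s: the tall carton was laid flat in the left drawer while it was wide open, then both drawers were pushed home gently (about 11 N at most) and the bystanders did not move. The first grip slipped and rocked the tall carton before I re-gripped it, and I couldn't see the cartons once the drawers were shut.

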